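# Open the push-to-open door of the wide bird-supplies cupboard

## Robot

A 6-joint arm with a two-finger parallel gripper is mounted at the origin on the work surface. World frame = base frame: x ahead of the robot, y to its left, z up, the work surface at z = 0. Lengths are in m, angles in rad, forces in N, time in s.
With the tool pointing down it reaches from about 0.325 to 0.925 m from the base axis. Payload 3.1 kg.
Tool frame: the origin (TCP) lies on the centre line of the jaws, within the pads' length; the fingertips stand env.tcp_to_tips ahead of it and the grasp point (between the pads) lies 5 mm behind it (env.tcp_to_tips is the distance from the TCP to the fingertips, in m); z points along the fingers, x is the direction in which the jaws open and shut, and the axes are right-handed (so a half turn about z gives the same grasp; the last joint's range is limited). The gripper opens to 85 mm and grips with 20 to 120 N. Pads are 22 mm wide; open, the fingers measure 114 mm over their backs; the gripper's body (76 mm by 85 mm) begins 54 mm behind the grasp point. The pads swing forward as they close: fully open they stand 13 mm farther back than shut.
Start: joints at [-1.226, 0.217, 1.613, -0, 1.311, -0.112], TCP at [0.276, -0.561, 0.245] pointing down, gripper open.
Joint ranges: [-2.75, 2.75], [-0.78, 2.1], [0.31, 2.55], [-1.13, 4.27], [0.13, 2.63], [-2.58, 2.58]. Speed limits (rad/s): [2.79, 2.79, 3.14, 3.14, 3.14, 3.14].

## Interface

Orientations are given as a unit quaternion [x, y, z, w].
In Python, from cell import monitor, vision, workorder, env gives the robot as it stands.
- The arm moves only by the tool step_arm, never from a script. Its argument "series" is one flat list of numbers, 7 for each row, row after row: the gripper command: -1 is fully open, 1 is shut, values between are in proportion, then the shift along the tool's x, y, z in cm, then the turn, a rotation vector about the tool's x, y, z in degrees. A call has 1 to 8 rows; each row shifts and turns the commanded pose from where the row before left it, along the tool's axes as they then stand; what a row does not reach is not made up. A row lasts 1/8 s, in which the tool goes at most 62.5 mm and 10.7 degrees, less where a joint would pass 70% of its speed; a pose out of reach is approached as far as the arm can. A call with a gripper value outside its range is refused whole. The fingers move at their own pace and stop on an object; "newtons" is the grip in N (left out, the last holds). Time passes only in rows, so rows that do not move let the fingers close. It gives the time, the measured TCP pose, the force and the opening at its end, in the units of the state.
- monitor.observe(): the state, without advancing time (a new reading comes with each control period).
- vision.grab_frame(name): name is "scene" or "top" or "wrist"; returns a dict with "image" (480x640x3 uint8, red, green, blue), "z_map" (480x640 float32, m along the optical axis (not along the pixel's ray), 0 where there is no reading), "fx", "fy", "cx", "cy" (pixels), "k1" (the pictures are not rectified: a ray, as slopes to the right and down, at radius r is drawn at 1 + k1 r^2 times it, then the intrinsics apply), "view" (4x4, takes a point from world to camera coordinates); the wrist camera has in their place "hand_eye" (4x4, takes a point from camera to tool coordinates, whose origin is the TCP and whose axes are the tool frame's). Camera axes: x right, y up, looking along -z (the intrinsics and any distortion apply to the point x, -y, -z); pixel columns grow to the right and rows downward; lengths in m; the calibration is good to about 2 mm. A picture is of the moment at which its call begins: read the wrist's pose just before it.
- workorder.job_done(): hands the job in, once; it reports no verdict.
The state is a dict: "clock": time; "qpos": joint angles; "joint_vel": joint speeds; "joint_efforts": joint torques, N m; "position": TCP position; "ee_rot": TCP orientation; "contact_force": force on the tool from outside, world axes, zero at the start; "wrist_torque": the same for the moment, N m; "finger_gap": opening from 0.0 (shut) to 1.0 (fully open).
Only numpy, scipy, OpenCV 4.12 (cv2) and the standard library are available. Lean on these libraries where they do the work, as an engineer would, in place of code of your own. Each camera call takes 0.05 s, during which the arm holds its last target. There are 200 camera calls.

## Task

Two low wooden cupboards stand on the table: press the closed door of the wider one with the fingertips, near the edge away from its hinge, until the push catch lets go and the door springs ajar by itself, then reach behind that edge and push the door round until it stands wide open, about square to the cupboard's front. Only touch and push, without pinching the door; leave the narrow cupboard shut, leave the other things where they are, and finish clear of everything.

Things in the scene. Friction and masses are not known exactly. Their poses are not given: they have to be found in the camera images.
- wide_cupboard: The wider of two low plain light-wood cupboards, fixed: 160 mm deep (its x), 210 wide (its y), 120 high, nothing on top. Origin at the centre of its underside. Its front faces its own -x side, towards the robot, turned up to 0.25 rad. A handleless door covers the front, 7 mm off the carcass; its hinge is on the +y side (left as the robot sees it), marked by a 9 mm steel pin seen from above.
- wide_door (a joint): Wide door's angle, rad: 0 closed (start, latched), positive opening, stops at -0.029 (free edge 6 mm in) and 1.65. Pressing the free edge in 3 mm or more (about 2 to 4 N there) unlatches it; as the finger then draws back, a spring plunger sets it ajar, to about 0.48 rad (free edge 95 mm out), within a second. It does not latch again. Beyond that it turns with light friction (0.05 N m) and stays where left.
- wide_door_edge (a point): On the wide door's free vertical edge (206 mm from the hinge axis), at its outer face, 118 mm above the table where the door's top is; the door reaches down to 10 mm. Moves with the door; its x axis is the door's normal (into the cupboard when closed), z up. Behind the door a small steel hook juts 20 mm, 28 mm from this edge, 32 to 48 mm above the table.
- wide_door_hinge (a point): On the vertical hinge axis of the wide door, in the plane of its inner face, 118 mm above the table. The door is 12 mm thick, so its outer face is 12 mm in front of this plane; closed, that face lies 99 mm from the cupboard's origin along its -x.
- narrow_cupboard: The narrower cupboard, same wood, depth and height but only 130 mm wide, fixed; either it or the wide one stands on the left. Must stay shut. Origin at the centre of its underside.
- narrow_door (a joint): Hinge of the narrow cupboard's door (hinged on its -y side, with the same kind of push catch), in rad: 0 closed, positive opening. Leave it.
- perch_cone: White ceramic perch cone, 54 mm wide, 68 mm high, loose, standing on the table off the hinge side of the wide door, outside its swing. Origin under its centre.
- bell_toy: Blue plastic bell toy, 48 mm wide, 52 mm high, loose, on the table in front of the narrow cupboard. Origin under its centre.
- dish: Aluminium dish, 90 mm wide, 28 mm high, loose, on top of the narrow cupboard. Origin under its centre.
- feeder_tube: Clear plastic feeder tube on a round foot 68 mm wide, 160 mm high, loose, standing at the left. Origin under its centre.
- seed_jar: Glass jar with a lid, 68 mm wide, 100 mm high, loose, standing at the right. Origin under its centre.
- seed_scoop: Spoon-shaped seed scoop, 150 mm long, loose, lying at the left.
- spare_perch: Wooden perch rod, 14 mm thick, about 180 mm long, loose, lying at the right.

How it is judged:
On the way, in this order (a step that is already met when the one before it is completed fails the run):
1. the wide door is pressed in by the fingers until the catch lets go (value of joint wide_door below -0.009 rad and contact force between the fingers and wide_door_c4 above 0.3 N), for 0.02 s.
2. the door has sprung ajar by itself (value of joint wide_door above 0.3 rad and contact force between the fingers and wide_door_c5 below 0.1 N), for 0.2 s.
At the end, for the whole second after the job is handed in: The wide door stands open by more than 1.25 rad (72 degrees) and at rest, the narrow door is shut (under 0.05 rad), and every loose thing is within 20 mm of where it began (value of joint wide_door above 1.25 rad and velocity of joint wide_door between -0.05 and 0.05 rad/s and value of joint narrow_door below 0.05 rad and distance of each of perch_cone, bell_toy, dish, feeder_tube, seed_jar, seed_scoop, spare_perch from where it was at the start of the episode below 0.02 m); the robot touches nothing.
It fails at once if the narrow cupboard's door is opened (value of joint narrow_door above 0.1 rad).
It fails at once if the door is pinched: the fingers press on its outer face (c4) and its inner face (c5) at once (contact force between the fingers and wide_door_c4 above 3 N and contact force between the fingers and wide_door_c5 above 3 N).
It fails at once if a loose thing is moved, lifted or carried more than 30 mm (distance of any of perch_cone, bell_toy, dish, feeder_tube, seed_jar, seed_scoop, spare_perch from where it was at the start of the episode above 0.03 m).
It also fails if it takes over 48 s, if anything falls off the work surface, if the arm or the gripper's body presses on something with over 40 N, if the wrist force passes 120 N, or if a joint passes its speed limit or range.

## Working session

There is one attempt and no reset: what is moved stays moved. The work goes in short steps, Python scripts to look and compute and a tool call to move; the robot and the scene stay as the last step left them, time stands still between calls to the robot, and variables do not carry over. Pictures are saved under pics/ and viewed, about 8 in all and at most 12, crops included, and the job is handed in when it is done.

Besides the shell and the picture viewer there is one more tool, called as name(argument=value, ...) on one line, values as JSON. step_arm: Moves the arm, as the interface text tells. Its arguments: {"type":"object","properties":{"series":{"type":"array","items":{"type":"number"}},"newtons":{"type":"number"}},"required":["series"]}

```bash
mkdir -p pics; ls; cat > h.py <<'E'
import numpy as np, cv2
from cell import monitor, vision, workorder, env
def world(f, px, view=None):
    """all pixel -> world points from z_map"""
    px=np.asarray(px,float).reshape(-1,2)
    z=f['z_map'][px[:,1].astype(int),px[:,0].astype(int)]
    return ray(f,px,z)
def slopes(f,px):
    d=np.c_[(px[:,0]-f['cx'])/f['fx'],(px[:,1]-f['cy'])/f['fy']]
    s=d.copy()
    for _ in range(10): s=d/(1+f['k1']*(s**2).sum(1,keepdims=True))
    return s
def ray(f,px,z):
    s=slopes(f,np.asarray(px,float).reshape(-1,2))
    c=np.c_[s[:,0]*z,-s[:,1]*z,-z,np.ones(len(s))]
    return (np.linalg.inv(f['view'])@c.T).T[:,:3]
def plane(f,px,h):
    """ray onto z=h"""
    px=np.asarray(px,float).reshape(-1,2)
    o=np.linalg.inv(f['view'])[:3,3]; p=ray(f,px,np.ones(len(px)))
    t=(h-o[2])/(p[:,2]-o[2]); return o+(p-o)*t[:,None]
E
python3 - <<'E'
from h import *
print(env.tcp_to_tips, monitor.observe())
for n in ('top','scene'):
    f=vision.grab_frame(n); cv2.imwrite(f'pics/{n}0.png',f['image'][:,:,::-1]); np.savez(f'{n}0.npz',**f)
    print(n,f['fx'],f['k1'],np.linalg.inv(f['view'])[:3].round(3).tolist())
E
```

```text
pics
0.014 {'clock': 0.0, 'qpos': array([-1.22619738e+00,  2.17740736e-01,  1.61492839e+00,  5.05692286e-06,
        1.31129171e+00, -1.12210358e-01]), 'joint_vel': array([-0.0001847 , -0.00029187, -0.0007231 ,  0.00020015, -0.00125575,
       -0.00156162]), 'joint_efforts': array([ 4.23804931e-04, -3.96838653e+01, -3.03854835e+01, -1.95179532e-04,
        9.58839606e-03, -2.25473229e-05]), 'position': array([ 0.27543047, -0.56017168,  0.24397955]), 'ee_rot': array([ 8.48847347e-01, -5.28636719e-01, -9.27188049e-04, -7.36482730e-04]), 'contact_force': array([-0.03105761, -0.78403965, -0.31975924]), 'wrist_torque': array([ 0.02094816, -0.00524839,  0.01079977]), 'finger_gap': 0.9997514890795125}
top 434.64262988658845 -0.07710807185486103 [[-0.022, 0.999, -0.044, 0.513], [-1.0, -0.022, 0.006, 0.021], [0.005, 0.045, 0.999, 1.209]]
scene 488.97556881171556 -0.02367993416110108 [[0.999, -0.006, 0.032, 0.628], [0.028, 0.656, -0.754, -0.837], [-0.016, 0.755, 0.656, 0.83]]
```

View pics/top0.png

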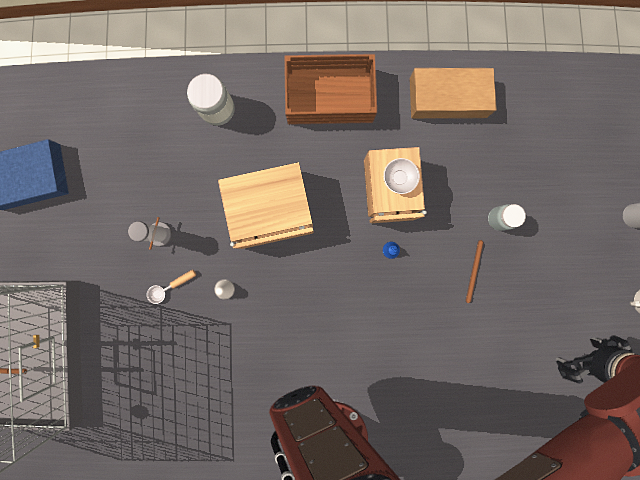

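View pics/scene0.png

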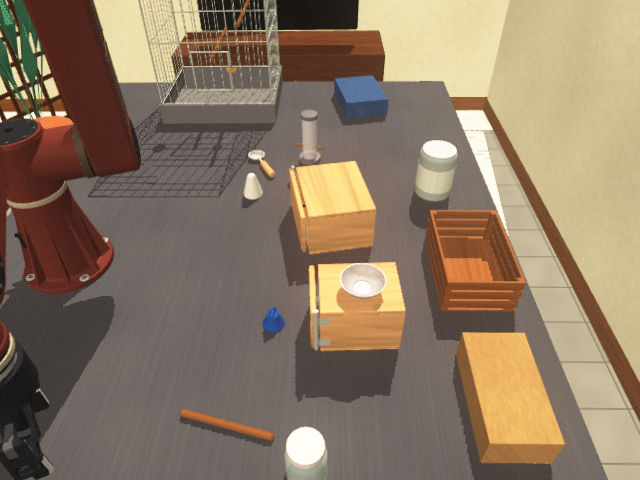

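The top view shows the wide cupboard at pixels (220–313, 165–247), with its pin near (236,242) and the free door edge near (313,233). The narrow cupboard with the dish is at (368–425, 150–222), the bell at (391,250) and the cone at (225,289). The scene view agrees.

```bash
python3 - <<'E'
from h import *
f=dict(np.load('top0.npz'))
v,u=np.mgrid[0:480,0:640]; px=np.c_[u.ravel(),v.ravel()]
P=world(f,px).reshape(480,640,3)
m=(abs(P[...,2]-.12)<.008)&(f['z_map']>0)
n,l,st,c=cv2.connectedComponentsWithStats(m.astype(np.uint8))
for i in range(1,n):
    if st[i,4]<300: continue
    pix=np.argwhere(l==i)[:,::-1]; q=plane(f,pix,.119)
    r=cv2.minAreaRect((q[:,:2]*1000).astype(np.float32))
    print(st[i],np.median(P[l==i][:,2]).round(4),r,cv2.boxPoints(r).round().tolist())
# colour-based corners of wide cupboard + door: view pixel corners
for name,p,h in [('pin',(236,242),.12),('free',(313,233),.118),('backL',(219,180),.12),('backR',(300,164),.12),('cone',(224,286),.068),('bell',(391,249),.04),('tube',(137,231),.16),('narrowFL',(371,221),.118),('narrowFR',(425,214),.118)]:
    print(name,plane(f,[p],h).round(4), world(f,[p]).round(3))
im=f['image'][130:300,190:450,::-1]; cv2.imwrite('pics/crop.png',cv2.resize(im,None,fx=3,fy=3,interpolation=cv2.INTER_CUBIC))
E
```

```text
[ 369  147   55   66 2196] 0.1203 ((694.8082275390625, -178.76327514648438), (161.62815856933594, 129.92626953125), 2.881011486053467) [[611.0, -118.0], [617.0, -248.0], [779.0, -240.0], [772.0, -110.0]]
[ 219  162   93   80 5275] 0.1203 ((645.91357421875, 154.39523315429688), (161.22984313964844, 211.06817626953125), 11.13375473022461) [[546.0, 242.0], [587.0, 35.0], [745.0, 66.0], [705.0, 274.0]]
[230 227  83  22 382] 0.1177 ((553.4801635742188, 138.44247436523438), (14.802783966064453, 210.93028259277344), 10.081352233886719) [[528.0, 241.0], [565.0, 33.0], [579.0, 36.0], [542.0, 244.0]]
pin [[0.5446 0.2273 0.12  ]] [[0.547 0.241 0.045]]
free [[0.5632 0.0335 0.118 ]] [[0.569 0.035 0.001]]
backL [[0.7025 0.2687 0.12  ]] [[0.702 0.269 0.121]]
backR [[0.7385 0.0628 0.12  ]] [[ 0.764  0.067 -0.002]]
cone [[0.4314 0.2705 0.068 ]] [[0.43  0.275 0.046]]
bell [[ 0.5191 -0.1748  0.04  ]] [[ 0.519 -0.176  0.036]]
tube [[0.5754 0.4634 0.16  ]] [[0.575 0.461 0.165]]
narrowFL [[ 0.5903 -0.1131  0.118 ]] [[ 0.595 -0.122  0.049]]
narrowFR [[ 0.6052 -0.2509  0.118 ]] [[ 0.615 -0.28  -0.001]]
```

View pics/crop.png

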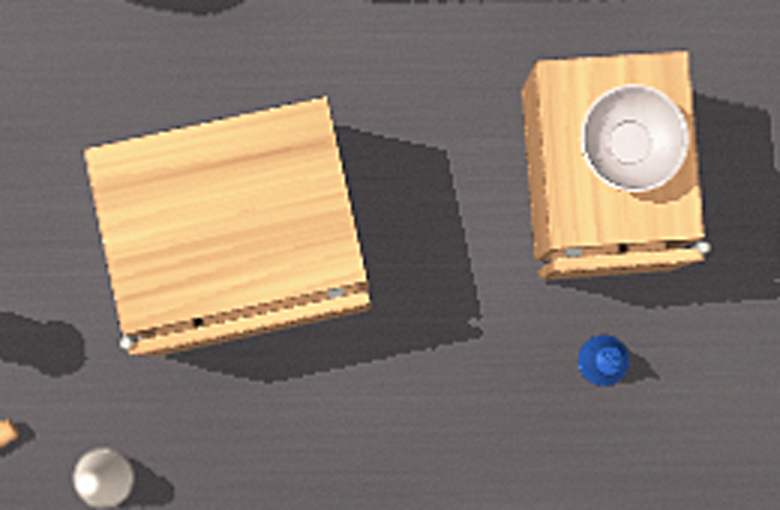

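The wide cupboard measures 161×211 mm with its top at 0.120 m, which matches the given sizes. Its centre is (0.646, 0.154) and its yaw is 11.1°. The outer free edge comes out near (0.569, 0.034) and the hinge near (0.541, 0.238). The crop shows the pin at the left (126,343), the door and catch as described, and the bell well clear. Next I plan the approach.

```bash
cat >> h.py <<'E'
from scipy.spatial.transform import Rotation as Ro
C=np.array([.6459,.1544]); YAW=np.radians(11.1)
def L(x,y):  # cupboard-local mm -> world xy
    c,s=np.cos(YAW),np.sin(YAW); return C+np.array([c*x-s*y,s*x+c*y])/1000
def plan(wps):
    """wps: (x,y,z,yaw_deg of tool x,rows); prints rows in tool axes (cm, deg)"""
    o=monitor.observe(); p=o['position'].copy(); R=Ro.from_quat(o['ee_rot'])
    print('t',o['clock'],'at',p.round(4),'yaw',np.degrees(np.arctan2(*R.as_matrix()[[1,0],0])).round(1))
    for x,y,z,yaw,n in wps:
        w=np.radians(yaw); T=Ro.from_matrix([[np.cos(w),np.sin(w),0],[np.sin(w),-np.cos(w),0],[0,0,-1]])
        dp=(np.array([x,y,z])-p)/n; dr=(R.inv()*T).as_rotvec()/n
        for _ in range(n):
            print((R.inv().apply(dp)*100).round(2).tolist(),np.degrees(dr).round(1).tolist())
            p=p+dp; R=R*Ro.from_rotvec(dr)
        print('--')
E
python3 - <<'E'
from h import *
a=L(-150,-83); print(a)
plan([(*a,.244,11.1,12),(*a,.082,11.1,4)])
E
```

```text
[0.51468542 0.04407441]
t 0.1 at [ 0.2754 -0.5602  0.2441] yaw -63.8
[-3.64, -4.01, 0.01] [-0.0, 0.0, -6.2]
[-3.18, -4.38, 0.01] [-0.0, 0.0, -6.2]
[-2.69, -4.7, 0.01] [-0.0, 0.0, -6.2]
[-2.16, -4.97, 0.01] [-0.0, 0.0, -6.2]
[-1.61, -5.17, 0.01] [-0.0, 0.0, -6.2]
[-1.03, -5.32, 0.0] [-0.0, 0.0, -6.2]
[-0.45, -5.4, 0.0] [-0.0, 0.0, -6.2]
[0.14, -5.41, 0.0] [-0.0, 0.0, -6.2]
[0.73, -5.37, 0.0] [-0.0, 0.0, -6.2]
[1.31, -5.26, 0.0] [-0.0, 0.0, -6.2]
[1.87, -5.08, 0.0] [-0.0, 0.0, -6.2]
[2.41, -4.85, 0.0] [-0.0, 0.0, -6.2]
--
[0.0, -0.0, 4.05] [-0.0, -0.0, 0.0]
[0.0, -0.0, 4.05] [-0.0, -0.0, 0.0]
[0.0, -0.0, 4.05] [-0.0, -0.0, 0.0]
[0.0, -0.0, 4.05] [-0.0, -0.0, 0.0]
--
```

step_arm(series=[1, -3.6, -4.0, 0, 0, 0, -6.2, 1, -3.2, -4.4, 0, 0, 0, -6.2, 1, -2.7, -4.7, 0, 0, 0, -6.2, 1, -2.2, -5.0, 0, 0, 0, -6.2, 1, -1.6, -5.2, 0, 0, 0, -6.2, 1, -1.0, -5.3, 0, 0, 0, -6.2, 1, -0.5, -5.4, 0, 0, 0, -6.2, 1, 0.1, -5.4, 0, 0, 0, -6.2], newtons=40)

```text
clock: 1.1
position: [0.4359, -0.1561, 0.245]
ee_rot: [0.993, -0.122, -0.0, -0.0]
contact_force: [-0.2, 0.1, 0.4]
finger_gap: -0.002
```

step_arm(series=[1, 0.7, -5.4, 0, 0, 0, -6.2, 1, 1.3, -5.3, 0, 0, 0, -6.2, 1, 1.9, -5.1, 0, 0, 0, -6.2, 1, 2.4, -4.8, 0, 0, 0, -6.2, 1, 0, 0, 0, 0, 0, 0, 1, 0, 0, 0, 0, 0, 0])

```text
clock: 1.85
position: [0.5164, 0.0432, 0.2447]
ee_rot: [0.996, 0.092, -0.001, 0.0]
contact_force: [-0.3, 0.3, 0.1]
finger_gap: 0.006
```

```bash
python3 - <<'E'
from h import *
plan([(*L(-150,-83),.082,11.1,4),(*L(-118,-83),.082,11.1,4)])
E
```

```text
t 1.85 at [0.5164 0.0432 0.2447] yaw 10.6
[-0.03, -0.03, 4.07] [0.0, 0.0, -0.1]
[-0.03, -0.03, 4.07] [0.0, 0.0, -0.1]
[-0.04, -0.03, 4.07] [0.0, 0.0, -0.1]
[-0.04, -0.03, 4.07] [0.0, 0.0, -0.1]
--
[0.8, -0.0, -0.0] [0.0, -0.0, 0.0]
[0.8, -0.0, -0.0] [0.0, -0.0, 0.0]
[0.8, -0.0, -0.0] [0.0, -0.0, 0.0]
[0.8, -0.0, -0.0] [0.0, -0.0, 0.0]
--
```

step_arm(series=[1, -0.1, -0.1, 4, 0, 0, 0, 1, -0.1, 0, 4, 0, 0, 0, 1, 0, 0, 4, 0, 0, 0, 1, 0, 0, 4.2, 0, 0, 0, 1, 0, 0, 0, 0, 0, 0, 1, 0, 0, 0, 0, 0, 0])

```text
clock: 2.6
position: [0.5157, 0.043, 0.0846]
ee_rot: [0.996, 0.091, 0.001, 0.0]
contact_force: [0.5, -0.4, 0.3]
finger_gap: -0.005
```

step_arm(series=[1, 0.8, 0, 0, 0, 0, 0, 1, 0.8, 0, 0, 0, 0, 0, 1, 0.6, 0, 0, 0, 0, 0, 1, 0.4, 0, 0, 0, 0, 0, 1, 0, 0, 0, 0, 0, 0, 1, 0, 0, 0, 0, 0, 0])

```text
clock: 3.35
position: [0.5406, 0.0489, 0.0834]
ee_rot: [0.996, 0.092, 0.0, -0.0]
contact_force: [-1.6, -0.8, 3.3]
finger_gap: -0.006
```

```bash
python3 - <<'E'
from h import *
plan([(*L(-113,-83),.082,11.1,1)])
print(monitor.observe()['contact_force'])
f=vision.grab_frame('top'); cv2.imwrite('pics/top1.png',cv2.resize(f['image'][180:300,190:350,::-1],None,fx=4,fy=4))
E
```

```text
t 3.35 at [0.5406 0.0489 0.0834] yaw 10.6
[1.07, -0.04, 0.14] [0.0, -0.0, -0.5]
--
[-1.63909169 -0.8312376   3.27959302]
```

View pics/top1.png

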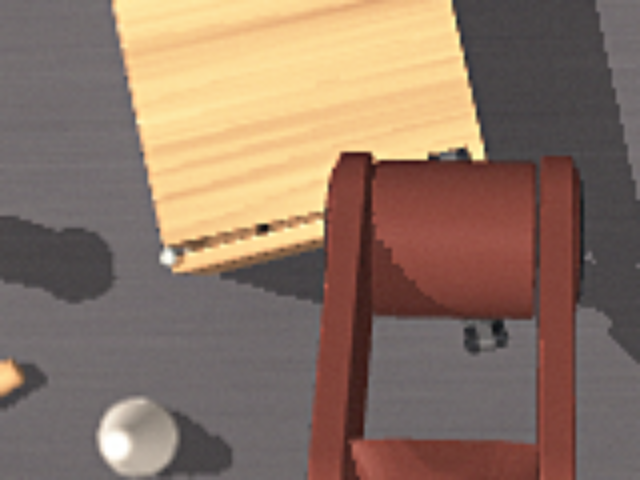

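The crop shows the arm over the free end of the door. Black gripper parts reach over the cupboard at (455,155), and the hinge pin is at (170,257) with the door still closed. The 3.3 N upward force may be contact with the top, so I'll check that.

```bash
python3 - <<'E'
from h import *
for i in range(3):
    f=vision.grab_frame('scene'); print(monitor.observe()['contact_force'])
cv2.imwrite('pics/sc1.png',cv2.resize(f['image'][90:290,230:420,::-1],None,fx=3,fy=3))
E
```

```text
[-1.86376145 -0.42728717  2.95436511]
[-1.4049142  -1.48305867  3.10727198]
[-1.31234246 -0.4111559   2.57358305]
```

View pics/sc1.png

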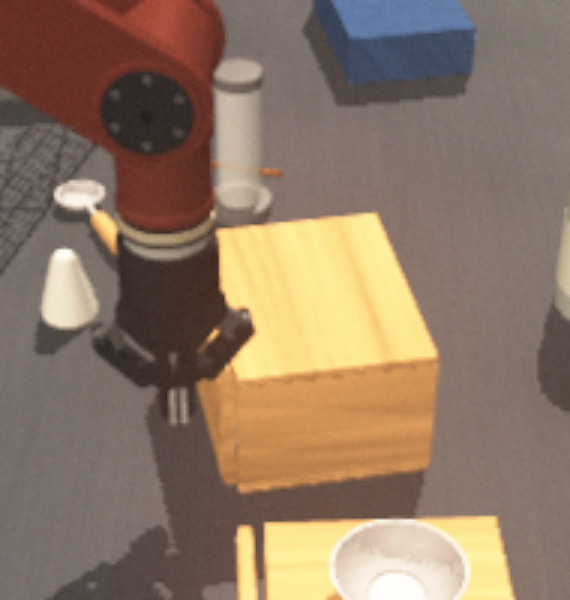

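The scene crop shows the gripper's slanted linkage at (230,335) resting on the top edge of the door. With the tool's x axis along the door normal, the linkage meets the door before the fingers do. I'll back off, raise the tool and turn it 90° so the narrow side faces the door.

step_arm(series=[1, -1.5, 0, -0.5, 0, 0, 0, 1, -1.5, 0, -0.5, 0, 0, 0, 1, 0, 0, -0.5, 0, 0, -10, 1, 0, 0, 0, 0, 0, -10, 1, 0, 0, 0, 0, 0, -10, 1, 0, 0, 0, 0, 0, -10, 1, 0, 0, 0, 0, 0, -10, 1, 0, 0, 0, 0, 0, -10])

```text
clock: 4.55
position: [0.5089, 0.043, 0.0979]
ee_rot: [0.815, 0.58, -0.001, -0.001]
contact_force: [-1.7, -1.4, -0.9]
finger_gap: 0.0
```

step_arm(series=[1, 0, 0, 0, 0, 0, -10, 1, 0, 0, 0, 0, 0, -10, 1, 0, 0, 0, 0, 0, -10, 1, 0, 0, 0, 0, 0, 0, 1, 0, 0, 0, 0, 0, 0])

```text
clock: 5.18
position: [0.5097, 0.0431, 0.0979]
ee_rot: [0.64, 0.768, -0.001, -0.001]
contact_force: [-1.3, -0.8, 0.2]
finger_gap: 0.002
```

```bash
python3 - <<'E'
from h import *
plan([(*L(-112,-80),.098,101.1,1)])
print(monitor.observe()['contact_force'],monitor.observe()['qpos'])
E
```

```text
t 5.175 at [0.5097 0.0431 0.0979] yaw 100.4
[0.35, 4.3, -0.01] [-0.1, -0.0, -0.7]
--
[-1.257701   -0.788179    0.20439435] [-5.27165844e-02  1.60069851e-01  1.98536744e+00 -4.38404744e-04
  9.97787171e-01 -1.80537891e+00]
```

step_arm(series=[1, 0.1, 1.0, 0, 0, 0, -0.7, 1, 0.1, 1.0, 0, 0, 0, 0, 1, 0.1, 1.0, 0, 0, 0, 0, 1, 0, 0.8, 0, 0, 0, 0, 1, 0, 0, 0, 0, 0, 0, 1, 0, 0, 0, 0, 0, 0])

```text
clock: 5.92
position: [0.5479, 0.0538, 0.0984]
ee_rot: [0.634, 0.773, 0.0, -0.0]
contact_force: [-0.8, -0.1, 1.0]
finger_gap: 0.002
```

step_arm(series=[1, 0, 0.2, 0, 0, 0, 0, 1, 0, 0.2, 0, 0, 0, 0, 1, 0, 0, 0, 0, 0, 0])

```text
clock: 6.3
position: [0.5518, 0.0543, 0.0984]
ee_rot: [0.634, 0.773, 0.0, 0.0]
contact_force: [-1.1, -1.0, 0.8]
finger_gap: 0.0
```

step_arm(series=[1, 0, 0.2, 0, 0, 0, 0, 1, 0, 0.2, 0, 0, 0, 0, 1, 0, 0, 0, 0, 0, 0])

```text
clock: 6.68
position: [0.5557, 0.0551, 0.0982]
ee_rot: [0.634, 0.773, 0.0, 0.0]
contact_force: [-0.8, -2.4, 0.0]
finger_gap: -0.004
```

step_arm(series=[1, 0, 0.2, 0, 0, 0, 0, 1, 0, 0, 0, 0, 0, 0])

```text
clock: 6.92
position: [0.5575, 0.0555, 0.0981]
ee_rot: [0.634, 0.773, 0.0, -0.0]
contact_force: [-1.4, -1.3, -0.6]
finger_gap: -0.003
```

step_arm(series=[1, 0, 0.2, 0, 0, 0, 0, 1, 0, 0, 0, 0, 0, 0])

```text
clock: 7.18
position: [0.5592, 0.0558, 0.0981]
ee_rot: [0.634, 0.773, -0.0, -0.0]
contact_force: [-2.7, -2.3, 0.3]
finger_gap: 0.004
```

step_arm(series=[1, 0, 0.2, 0, 0, 0, 0, 1, 0, 0, 0, 0, 0, 0])

```text
clock: 7.42
position: [0.5593, 0.0558, 0.0981]
ee_rot: [0.634, 0.773, -0.002, -0.002]
contact_force: [-6.2, -3.2, 4.5]
finger_gap: 0.001
```

Progress stopped at a position that matches the door's inner stop, with force rising, so the door has been pressed in about 6 mm. I'll draw back and move aside to the right.

step_arm(series=[1, 0, -2.5, 0, 0, 0, 0, 1, -2, -4, 0, 0, 0, 0, 1, -5, -2, 0, 0, 0, 0, 1, -4, 0, 0, 0, 0, 0, 1, 0, 0, 0, 0, 0, 0, 1, 0, 0, 0, 0, 0, 0, 1, 0, 0, 0, 0, 0, 0, 1, 0, 0, 0, 0, 0, 0])

```text
clock: 8.43
position: [0.4995, -0.0672, 0.0981]
ee_rot: [0.634, 0.774, 0.0, -0.0]
contact_force: [-0.3, 0.2, 0.3]
finger_gap: -0.002
```

step_arm(series=[1, 0, 0, 0, 0, 0, 0, 1, 0, 0, 0, 0, 0, 0, 1, 0, 0, 0, 0, 0, 0, 1, 0, 0, 0, 0, 0, 0, 1, 0, 0, 0, 0, 0, 0, 1, 0, 0, 0, 0, 0, 0])

```text
clock: 9.18
position: [0.4996, -0.0683, 0.0983]
ee_rot: [0.634, 0.773, 0.0, 0.0]
contact_force: [-0.1, -0.4, 0.4]
finger_gap: -0.002
```

```bash
cat >> h.py <<'E'
def door():
    f=vision.grab_frame('top')
    v,u=np.mgrid[0:480,0:640]; P=world(f,np.c_[u.ravel(),v.ravel()]).reshape(480,640,3)
    H=L(-87,102.5); d=np.hypot(P[...,0]-H[0],P[...,1]-H[1])
    lx=(P[...,:2]-C)@np.array([np.cos(YAW),np.sin(YAW)])
    m=(abs(P[...,2]-.117)<.007)&(lx<-.083)&(d<.23)&(d>.03)
    im=f['image'].astype(int); m&=(im[...,0]>im[...,2]+30)&(im[...,1]>110)
    q=P[m][:,:2]
    if len(q)<20: print('few',len(q)); return f
    a=np.degrees(np.arctan2(q[:,1]-H[1],q[:,0]-H[0])); th=-78.9-a; th=(th+180)%360-180
    print('door n',len(q),'theta deg med',np.median(th).round(1),'rmax',d[m].max().round(3)); return f
E
python3 - <<'E'
from h import *
f=door(); cv2.imwrite('pics/top2.png',cv2.resize(f['image'][130:330,190:450,::-1],None,fx=3,fy=3))
plan([(*L(-130,-180),.1,70,1)])
E
```

```text
door n 335 theta deg med 30.6 rmax 0.205
t 9.225 at [ 0.4995 -0.0683  0.0983] yaw 101.3
[1.01, 5.65, -0.17] [-0.0, -0.0, 31.3]
--
```

View pics/top2.png

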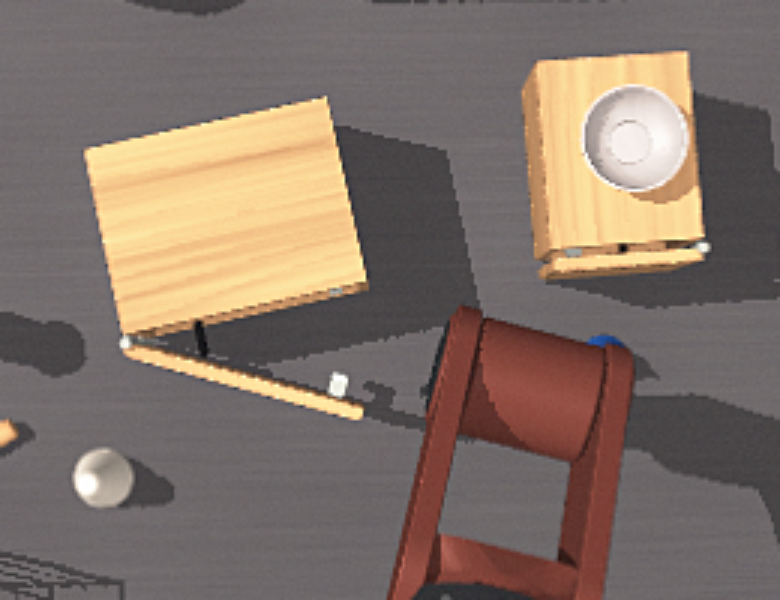

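The door has sprung ajar to about 0.48 rad. In the crop its free edge is at (362,412), the hook is at (339,383), and nothing else has been disturbed. Now I plan the path behind the edge and along the arc.

```bash
cat >> h.py <<'E'
def behind(th,r,off,z,n):
    H=L(-87,102.5); a=np.radians(-78.9)-th; b=YAW-th
    p=H+r/1000*np.array([np.cos(a),np.sin(a)])+off/1000*np.array([np.cos(b),np.sin(b)])
    return (*p,z,np.degrees(a)+180,n)
E
python3 - <<'E'
from h import *
w=[(.535,-.03,.098,90,2),behind(.48,170,35,.098,3)]+[behind(t,160,11,.098,2) for t in (.5,.65,.8,.95,1.1,1.25,1.35,1.45)]
print(np.round(w,3)); plan(w)
E
```

```text
[[ 5.3500e-01 -3.0000e-02  9.8000e-02  9.0000e+01  2.0000e+00]
 [ 5.2600e-01  6.5000e-02  9.8000e-02  7.3598e+01  3.0000e+00]
 [ 5.0300e-01  8.2000e-02  9.8000e-02  7.2452e+01  2.0000e+00]
 [ 4.8000e-01  9.0000e-02  9.8000e-02  6.3858e+01  2.0000e+00]
 [ 4.5900e-01  1.0000e-01  9.8000e-02  5.5263e+01  2.0000e+00]
 [ 4.3900e-01  1.1400e-01  9.8000e-02  4.6669e+01  2.0000e+00]
 [ 4.2200e-01  1.3100e-01  9.8000e-02  3.8075e+01  2.0000e+00]
 [ 4.0700e-01  1.5000e-01  9.8000e-02  2.9480e+01  2.0000e+00]
 [ 3.9900e-01  1.6400e-01  9.8000e-02  2.3751e+01  2.0000e+00]
 [ 3.9200e-01  1.7800e-01  9.8000e-02  1.8021e+01  2.0000e+00]]
t 9.225 at [ 0.4995 -0.0683  0.0983] yaw 101.3
[1.53, 2.11, 0.01] [-0.0, -0.0, 5.6]
[1.73, 1.95, 0.01] [-0.0, -0.0, 5.6]
--
[3.18, -0.29, -0.0] [0.0, 0.0, 5.5]
[3.13, -0.59, -0.0] [0.0, 0.0, 5.5]
[3.06, -0.88, -0.0] [0.0, 0.0, 5.5]
--
[0.49, -1.36, 0.0] [-0.0, 0.0, 0.6]
[0.48, -1.36, 0.0] [-0.0, 0.0, 0.6]
--
[0.01, -1.2, 0.0] [-0.0, -0.0, 4.3]
[-0.08, -1.2, 0.0] [-0.0, -0.0, 4.3]
--
[0.01, -1.2, 0.0] [-0.0, -0.0, 4.3]
[-0.08, -1.2, 0.0] [-0.0, -0.0, 4.3]
--
[0.01, -1.2, 0.0] [-0.0, -0.0, 4.3]
[-0.08, -1.2, 0.0] [-0.0, -0.0, 4.3]
--
[0.01, -1.2, 0.0] [-0.0, 0.0, 4.3]
[-0.08, -1.2, 0.0] [-0.0, 0.0, 4.3]
--
[0.01, -1.2, 0.0] [-0.0, -0.0, 4.3]
[-0.08, -1.2, 0.0] [-0.0, -0.0, 4.3]
--
[-0.01, -0.8, 0.0] [-0.0, 0.0, 2.9]
[-0.05, -0.8, 0.0] [-0.0, 0.0, 2.9]
--
[-0.01, -0.8, 0.0] [-0.0, -0.0, 2.9]
[-0.05, -0.8, 0.0] [-0.0, -0.0, 2.9]
--
```

step_arm(series=[1, 1.5, 2.1, 0, 0, 0, 5.6, 1, 1.7, 2.0, 0, 0, 0, 5.6, 1, 3.2, -0.3, 0, 0, 0, 5.5, 1, 3.1, -0.6, 0, 0, 0, 5.5, 1, 3.1, -0.9, 0, 0, 0, 5.5, 1, 0, 0, 0, 0, 0, 0, 1, 0, 0, 0, 0, 0, 0])

```text
clock: 10.1
position: [0.5265, 0.0647, 0.0983]
ee_rot: [0.8, 0.599, -0.0, 0.0]
contact_force: [-0.1, 1.0, 0.1]
finger_gap: 0.002
```

step_arm(series=[1, 0.5, -1.3, 0, 0, 0, 0.6, 1, 0.5, -1.3, 0, 0, 0, 0.6, 1, 0, -1.2, 0, 0, 0, 4.3, 1, -0.1, -1.2, 0, 0, 0, 4.3, 1, 0, -1.2, 0, 0, 0, 4.3, 1, -0.1, -1.2, 0, 0, 0, 4.3, 1, 0, 0, 0, 0, 0, 0])

```text
clock: 10.98
position: [0.4583, 0.1001, 0.098]
ee_rot: [0.886, 0.464, -0.001, -0.0]
contact_force: [0.2, 0.4, -0.5]
finger_gap: 0.003
```

```bash
python3 - <<'E'
from h import *
f=door(); print(monitor.observe()['contact_force'])
plan([behind(t,160,11,.098,2) for t in (.95,1.1,1.25,1.35,1.45)])
E
```

```text
door n 102 theta deg med 52.4 rmax 0.089
[ 0.23848008 -0.29313516 -0.01104253]
t 11.025 at [0.4591 0.0999 0.0982] yaw 55.3
[0.02, -1.23, 0.01] [-0.0, 0.0, 4.3]
[-0.07, -1.23, 0.01] [-0.0, 0.0, 4.3]
--
[0.01, -1.2, 0.0] [-0.0, 0.0, 4.3]
[-0.08, -1.2, 0.0] [-0.0, 0.0, 4.3]
--
[0.01, -1.2, -0.0] [0.0, 0.0, 4.3]
[-0.08, -1.2, -0.0] [0.0, 0.0, 4.3]
--
[-0.01, -0.8, -0.0] [0.0, 0.0, 2.9]
[-0.05, -0.8, -0.0] [0.0, 0.0, 2.9]
--
[-0.01, -0.8, -0.0] [0.0, -0.0, 2.9]
[-0.05, -0.8, -0.0] [0.0, -0.0, 2.9]
--
```

The door is following: the camera gives about 48° with the thickness bias taken off, and the plan was 46°. I'll continue along the arc.

step_arm(series=[1, 0, -1.2, 0, 0, 0, 4.3, 1, -0.1, -1.2, 0, 0, 0, 4.3, 1, 0, -1.2, 0, 0, 0, 4.3, 1, -0.1, -1.2, 0, 0, 0, 4.3, 1, 0, -1.2, 0, 0, 0, 4.3, 1, -0.1, -1.2, 0, 0, 0, 4.3, 1, 0, 0, 0, 0, 0, 0])

```text
clock: 11.9
position: [0.4075, 0.149, 0.0983]
ee_rot: [0.967, 0.255, 0.0, 0.0]
contact_force: [0.4, -0.1, -0.4]
finger_gap: -0.003
```

step_arm(series=[1, 0, -0.8, 0, 0, 0, 2.9, 1, 0, -0.8, 0, 0, 0, 2.9, 1, 0, -0.7, 0, 0, 0, 2.9, 1, 0, -0.5, 0, 0, 0, 2.9, 1, 0, 0, 0, 0, 0, 0, 1, 0, 0, 0, 0, 0, 0])

```text
clock: 12.65
position: [0.396, 0.1738, 0.0984]
ee_rot: [0.988, 0.155, 0.0, 0.0]
contact_force: [0.0, -0.5, -0.1]
finger_gap: -0.002
```

```bash
python3 - <<'E'
from h import *
f=door(); print(monitor.observe()['contact_force'],monitor.observe()['qpos'].round(2)); cv2.imwrite('pics/top3.png',cv2.resize(f['image'][130:370,170:450,::-1],None,fx=2.5,fy=2.5))
plan([behind(1.4,160,60,.098,3)])
E
```

```text
door n 138 theta deg med 86.8 rmax 0.118
[0.03862266 0.42460587 0.85547035] [ 0.25 -0.01  2.17 -0.    0.98 -0.06]
t 12.7 at [0.3959 0.1738 0.0983] yaw 17.8
[0.04, 1.72, 0.01] [0.0, -0.0, -1.0]
[0.01, 1.72, 0.01] [0.0, -0.0, -1.0]
[-0.02, 1.72, 0.01] [0.0, -0.0, -1.0]
--
```

View pics/top3.png

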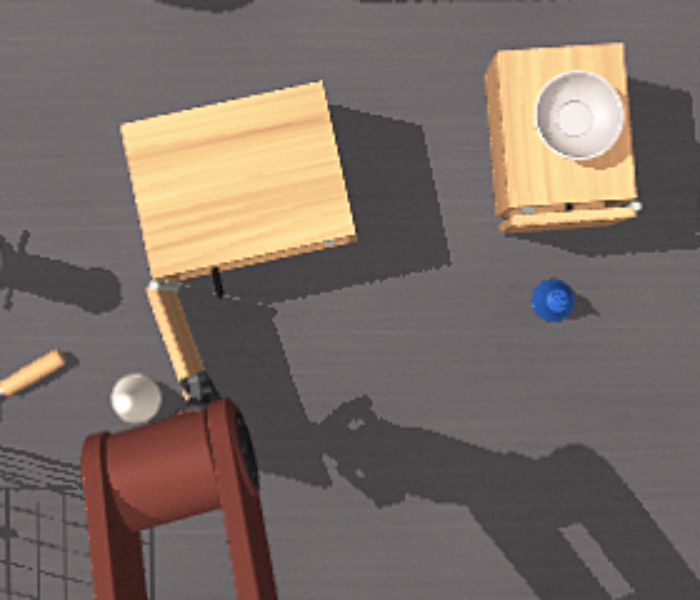

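The crop shows the door from the hinge at (160,285) towards (200,380), about 80° open, with the cone at (136,398) untouched. I'll retreat away from the door's inner face and then move up and away.

step_arm(series=[1, 0, 1.5, 0, 0, 0, 0, 1, 0, 2.5, 0, 0, 0, 0, 1, 0, 3, 0, 0, 0, 0, 1, 0, 3, -3, 0, 0, 0, 1, 0, 4, -4, 0, 0, 0, 1, 0, 5, -3, 0, 0, 0, 1, 0, 5, 0, 0, 0, 0, 1, 0, 5, 0, 0, 0, 0])

```text
clock: 13.7
position: [0.4846, -0.105, 0.1993]
ee_rot: [0.988, 0.154, 0.001, 0.001]
contact_force: [0.5, 0.3, -0.5]
finger_gap: 0.002
```

step_arm(series=[1, 0, 5, 0, 0, 0, 0, 1, 0, 5, 0, 0, 0, 0, 1, 0, 5, 0, 0, 0, 0, 1, 0, 0, 0, 0, 0, 0, 1, 0, 0, 0, 0, 0, 0])

```text
clock: 14.32
position: [0.529, -0.2452, 0.1978]
ee_rot: [0.988, 0.154, -0.001, -0.001]
contact_force: [-0.5, 0.8, -0.6]
finger_gap: -0.0
```

```bash
python3 - <<'E'
from h import *
f=door(); cv2.imwrite('pics/top4.png',f['image'][:,:,::-1]); print(monitor.observe()['position'],monitor.observe()['contact_force'])
door()
E
```

```text
door n 336 theta deg med 84.6 rmax 0.205
[ 0.52903507 -0.2444212   0.19777286] [-0.09838675 -0.61218924  0.85481255]
door n 338 theta deg med 84.5 rmax 0.204
```

View pics/top4.png

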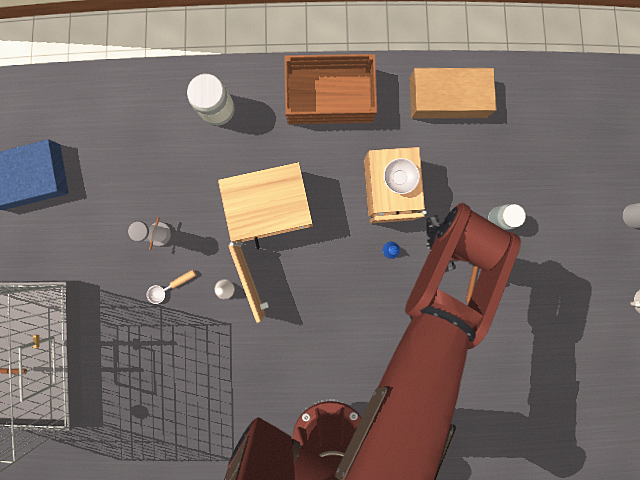

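The final view shows the door at about 81° from (233,243) to (260,320). The narrow door is shut, every loose thing is at its original pixels, and the arm is clear at z = 0.20.

```bash
python3 -c "
from h import *
workorder.job_done()"
```

```text
the job is handed in; nothing more can be done
```

I pressed the wide door near its free edge until the catch let go. It sprang ajar by itself to about 0.48 rad, and I then pushed it round from behind with closed fingers. The job is handed in at about 14.4 s on the robot's clock; it gave no verdict.

**Last checks:**
- **Door:** it stands at about 81° (1.42 rad). Two top-camera readings agreed within 0.1° (84.6° and 84.5° before I took off about 3° for the door's thickness), so it is at rest.
- **Other things:** in the final top picture the narrow door is shut. The cone, bell, dish, feeder tube, jar and scoop look to be where they started. The arm partly hides the spare perch rod, so I could not see all of it.
- **Arm:** it finished clear, at z = 0.20, with only sensor noise on the force reading.

**What went wrong on the way:** on the first approach the gripper's linkage touched the top of the door at about 3 N. I backed off, turned the gripper 90° and pressed again properly. During the press the force reading was noisy, so I judged it from the tool stopping where the door's inner stop should be. The door springing open confirmed it.

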